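Clear the tile press and zero its batch counter

ROBOT

A 6-joint arm with a two-finger parallel gripper is mounted at the origin on the work surface. World frame = base frame: x ahead of the robot, y to its left, z up, the work surface at z = 0. Lengths are in m, angles in rad, forces in N, time in s.
With the tool pointing down it reaches from about 0.3 to 0.875 m from the base axis. Payload 6.4 kg.
Tool frame: the origin (TCP) lies at the very end of the fingers, on their centre line; the grasp point (between the pads) lies 19 mm behind it (r.grip_depth is the distance from the TCP to the grasp point, in m); z points along the fingers, y is the line along which they close (so a half turn about z gives the same grasp; the last joint's range is limited). The gripper opens to 85 mm and grips with 20 to 120 N. Pads are 22 mm wide; open, the fingers measure 114 mm over their backs; the gripper's body (76 mm by 85 mm) begins 54 mm behind the grasp point. The pads swing forward as they close: fully open they stand 13 mm farther back than shut.
Start: joints at [-1.355, 0.181, 1.607, -0, 1.354, -0.206], TCP at [0.235, -0.525, 0.231] pointing down, gripper open.
Joint ranges: [-2.99, 2.99], [-0.89, 2.07], [0.3, 2.58], [-1.14, 4.28], [0, 2.63], [-3.12, 3.12]. Speed limits (rad/s): [2.57, 2.57, 3.01, 3.14, 3.14, 3.14].

INTERFACE

Orientations are given as a unit quaternion [w, x, y, z].
In Python, from cell import r gives the robot as it stands. The module is installed in compiled form; this text tells all that it offers.
- The arm moves only by the tool carry_out, never from a script. Its arguments are lists of equal length, an entry for each row: "xyz": the shift along the tool's x, y, z in cm, a list of three; "rotation": the turn, a rotation vector about the tool's x, y, z in degrees, a list of three. A call has 1 to 8 rows; each row is the pose to reach, as a shift and turn from the pose commanded when the call began, along the tool's axes at that moment; what a row does not reach only later rows make up. A row lasts 1/10 s, in which the tool goes at most 50 mm and 8.59 degrees, less where a joint would pass 70% of its speed; a pose out of reach is approached as far as the arm can. A call with a gripper value outside its range is refused whole. "hand" is the opening, from 0 (shut) to 1 (fully open), set as the call begins (left out, the last holds). The fingers move at their own pace and stop on an object; "grip_force" is the grip in N (left out, the last holds). Time passes only in rows, so rows that repeat a pose let the fingers close. It gives the time, the measured TCP pose, the force, the opening and the grip force at its end, in the units of the state.
- r.observe(): the state, without advancing time (a new reading comes with each control period).
- r.snapshot(name): name is "scene" or "top"; returns (picture, depth): 480x640x3 uint8, red, green, blue; 480x640 float32, m along the optical axis (not along the pixel's ray), 0 where there is no reading.
- r.get_calibration(name): a dict with "intrinsics" (3x3 intrinsics, pixels), "dist_coeffs" ([k1, k2, p1, p2, k3] as OpenCV has them; the pictures are not rectified), "xyz" and "orientation" of the camera in the world. Camera axes: x right, y down, z forward; pixel columns grow to the right and rows downward; lengths in m; the calibration is good to about 2 mm. A picture is of the moment at which its call begins. get_calibration takes no time and is no camera call.
- r.close_job(): hands the job in; it is judged then, once.
Trained networks look in the newest picture that a camera, given by its name, has taken for a name from the list of things; names that differ only in an ending like _2 or _b are one class to them, and where a whole thing is asked for, a point or a joint stands for the part that bears it (a point fixed in the world has none). Each returns a list of dicts, best first, with "conf" (0 to 1); they miss things now and then, are a little off and sometimes report something else, mostly with a low value. They report only what shows in the picture. A call takes as long as a camera call. They do not tell look-alikes from the thing itself.
- r.masks_of(camera, query): "pixels" (480x640 bool, what is visible of it).
- r.tip_of(camera, query): "xyz" ([x, y, z] in m, in world coordinates, good to about 4 mm: a listed point, or the origin of a listed thing).
The state is a dict: "t": time; "qpos": joint angles; "joint_vel": joint speeds; "joint_efforts": joint torques, N m; "eef_pos": TCP position; "tcp_rot": TCP orientation; "ft_force": force on the tool from outside, world axes, zero at the start; "torque": the same for the moment, N m; "gripper_width": finger opening in m; "gripper_force": force on a finger pad.
Only numpy, scipy, OpenCV 4.12 (cv2) and the standard library are available. Lean on these libraries where they do the work, as an engineer would, in place of code of your own. Each camera call takes 0.05 s, during which the arm holds its last target. There are 200 camera calls.

TASK

A batch is done: take the two finished border tiles out of the press's catch tray and lay both flat, side by side, on the floor of the empty cardboard carton; set them down, do not drop them, they chip. Only once both are in the carton, turn the batch counter's pointer knob anticlockwise (seen from above) all the way back to its zero stop, then let go. Leave the broken offcut in the tray and the other things on the table as they are.

Things in the scene. Friction and masses are not known exactly. Their poses are not given: they have to be found in the camera images.
- press: Bench tile press, grey casting, 260 x 220 mm, 265 mm high plus a lever up to 420 mm on its +y half, fixed. Origin: centre of the casting's underside on the table. Its column and head fill y -0.05 to 0.11 (x -0.08 to 0.08) in its own frame, its 40 mm high base y -0.11 to 0.11; the catch tray is joined to its -y side
- tray_floor (a point): Centre of the floor of the aluminium catch tray, 3 mm above the table: an open tray 220 x 220 mm inside, walls 3 mm thick and 22 mm high above the table; its axes are those of the press
- tile_a: Finished border tile, whole rectangle 100 x 45 x 16 mm (along its x, y, z), terracotta with a white glazed top, about 0.16 kg, lying flat in the catch tray. Origin: centre of its underside
- tile_b: The second finished border tile, same as tile_a
- carton: The only empty open cardboard carton, standing on the table next to the counter (the cartons at the table's edges hold stock), 240 x 220 mm outside (along its x, y), 70 mm high, walls and floor 5 mm thick, loose, about 0.3 kg. Origin: centre of its underside; the inner floor is 5 mm above it. The tiles go in here
- counter: Batch counter, fixed grey box 140 x 140 x 60 mm with a round aluminium dial (128 mm across, 3 mm thick) on top. Origin: centre of its underside. The scale starts at the zero mark on its +x side and runs clockwise seen from above. The knob is on the dial's centre
- zero_stop (a point): The zero mark on the dial, 54 mm from the dial's centre, 63 mm above the table: the longest, thickest tick, beside a 20 mm tall steel stop pin (8 mm across, 10 mm to the anticlockwise side)
- knob (a joint): Angle of the pointer knob, rad: 0 at the zero stop (pointer on the zero mark, against the pin), growing clockwise seen from above up to 4.2; it stays where it is left and turns with about 0.06 N m
- knob_grip (a point): Point to grip on the black pointer knob: on its axis, 97 mm above the table, 10 mm below the top of its grip. The grip is an upright bar 58 mm long, 18 mm thick, standing from 71 to 107 mm above the table on a 60 mm disc; this frame's x axis runs along the bar towards the pointer's nose, which reaches out to 53 mm at 67 to 75 mm height
- offcut: Broken terracotta offcut, irregular, about 50 x 35 x 10 mm, at the +x end of the catch tray between the tiles; stays there. Origin: under its middle
- nippers: Tile nippers with red handles, 170 mm long, 16 mm high, lying beyond the counter and carton; bystander
- glue_pot: White glue jar 70 mm across, 85 mm high, behind the carton and counter; bystander
- disc: Loose white ceramic disc 90 mm across, 12 mm thick, lying near the robot; bystander
There are look-alikes about, which are no part of the job. What is shaped like the tile_a but green is not meant.

How it is judged:
On the way, in this order (a step that is already met when the one before it is completed fails the run):
1. one tile lies flat in the carton, released (((x of tile_a in the frame of carton between -0.097 and 0.097 m and y of tile_a in the frame of carton between -0.087 and 0.087 m and z of tile_a in the frame of carton between 0 and 0.013 m and angle between tile_a's own z axis and vertical below 0.15 rad and linear speed of tile_a below 0.03 m/s and contact force between tile_a and the fingers below 0.1 N) or (x of tile_b in the frame of carton between -0.097 and 0.097 m and y of tile_b in the frame of carton between -0.087 and 0.087 m and z of tile_b in the frame of carton between 0 and 0.013 m and angle between tile_b's own z axis and vertical below 0.15 rad and linear speed of tile_b below 0.03 m/s and contact force between tile_b and the fingers below 0.1 N))), for 0.2 s.
2. both tiles lie flat in the carton, released (x of tile_a in the frame of carton between -0.097 and 0.097 m and y of tile_a in the frame of carton between -0.087 and 0.087 m and z of tile_a in the frame of carton between 0 and 0.013 m and angle between each of tile_a, tile_b's own z axis and vertical below 0.15 rad and linear speed of each of tile_a, tile_b below 0.03 m/s and contact force between each of tile_a, tile_b and the fingers below 0.1 N and x of tile_b in the frame of carton between -0.097 and 0.097 m and y of tile_b in the frame of carton between -0.087 and 0.087 m and z of tile_b in the frame of carton between 0 and 0.013 m), for 0.2 s.
3. the counter's pointer is back at its zero stop (value of joint knob below 0.07 rad), for 0.2 s.
At the end, for the whole second after the job is handed in: Both tiles lie flat (within 0.15 rad) on the carton's floor (undersides less than 13 mm above the carton's underside), released and at rest, the carton upright (within 0.1 rad); the pointer is within 0.07 rad of its zero stop; offcut, nippers, glue pot and disc are within 30 mm of where they were (all of step 2 and angle between carton's own z axis and vertical below 0.1 rad and value of joint knob below 0.07 rad and distance of each of offcut, nippers, glue_pot, disc from where it was at the start of the episode below 0.03 m); the robot touches nothing.
It fails at once if a tile is dropped: free of everything while its underside is more than 30 mm above the table ((height (world z) of tile_a above 0.03 m and contact force between tile_a and anything else below 0.01 N) or (height (world z) of tile_b above 0.03 m and contact force between tile_b and anything else below 0.01 N)).
It fails at once if the offcut, nippers, glue pot or disc is disturbed (moved over 30 mm) (distance of any of offcut, nippers, glue_pot, disc from where it was at the start of the episode above 0.03 m).
It also fails if it takes over 72 s, if anything falls off the work surface, if the arm or the gripper's body presses on something with over 40 N, if the wrist force passes 120 N, or if a joint passes its speed limit or range.

## Working session

There is one attempt and no reset: what is moved stays moved. The work goes in short steps, Python scripts to look and compute and a tool call to move; the robot and the scene stay as the last step left them, time stands still between calls to the robot, and variables do not carry over. Pictures are saved under pics/ and viewed, at most 10 in all, crops included, and the job is handed in when it is done.

Besides the shell and the picture viewer there is one more tool, called after "Emit:" by a JSON object that holds its "fn" and its "kwargs". carry_out: Moves the arm, as the interface text tells. Its arguments: {"type":"object","properties":{"xyz":{"type":"array"},"rotation":{"type":"array"},"hand":{"type":"number"},"grip_force":{"type":"number"}},"required":["xyz","rotation"]}

```bash
mkdir -p pics; cat > h.py <<'E'
import numpy as np, cv2
from scipy.spatial.transform import Rotation as R
from cell import r
def q(w): return R.from_quat([w[1],w[2],w[3],w[0]])
def pts(cam,depth,mask):
    c=r.get_calibration(cam);K=np.array(c["intrinsics"]);v,u=np.nonzero(mask&(depth>0))
    n=cv2.undistortPoints(np.c_[u,v].astype(float).reshape(-1,1,2),K,np.array(c["dist_coeffs"])).reshape(-1,2)
    z=depth[v,u][:,None]
    return q(c["orientation"]).apply(np.c_[n,np.ones(len(n))]*z)+np.array(c["xyz"]),np.c_[u,v]
def proj(cam,P):
    c=r.get_calibration(cam);Rw=q(c["orientation"]).inv()
    p=Rw.apply(np.atleast_2d(P)-np.array(c["xyz"]))
    return cv2.projectPoints(p,np.zeros(3),np.zeros(3),np.array(c["intrinsics"]),np.array(c["dist_coeffs"]))[0].reshape(-1,2)
def save(im,n): cv2.imwrite("pics/"+n,im[...,::-1])
E
python3 - <<'E'
from h import *
for cam in("top","scene"):
    im,d=r.snapshot(cam); save(im,cam+"0.png"); np.save(cam+"0.npy",d); np.save(cam+"0i.npy",im)
    for n in("tile_a","carton","counter","knob_grip","zero_stop","tray_floor","offcut","press","glue_pot","nippers","disc"):
        print(cam,n,[(np.round(x["xyz"],3).tolist(),round(x["conf"],2),np.round(proj(cam,x["xyz"])[0]).tolist()) for x in r.tip_of(cam,n)][:7])
s=r.observe();print({k:np.round(v,3) for k,v in s.items()})
E
```

```text
top tile_a [([0.259, 0.449, 0.003], 0.97, [186.0, 342.0]), ([0.549, 0.212, 0.002], 0.86, [269.0, 241.0]), ([0.559, 0.315, 0.004], 0.66, [234.0, 239.0])]
top carton [([0.51, -0.092, 0.003], 0.56, [372.0, 252.0]), ([0.659, 0.261, 0.005], 0.55, [253.0, 206.0])]
top counter [([0.502, -0.345, -0.002], 0.92, [457.0, 253.0])]
top knob_grip [([0.5, -0.348, 0.097], 0.92, [467.0, 248.0])]
top zero_stop [([0.552, -0.353, 0.063], 0.69, [464.0, 233.0])]
top tray_floor []
top offcut [([0.659, 0.259, 0.003], 0.7, [254.0, 206.0])]
top press [([0.554, 0.5, -0.001], 0.77, [173.0, 242.0])]
top glue_pot [([0.753, -0.008, 0.002], 0.61, [341.0, 174.0]), ([0.545, 0.207, 0.004], 0.19, [271.0, 242.0])]
top nippers [([0.752, -0.212, -0.001], 0.88, [408.0, 174.0])]
top disc [([0.305, 0.313, 0.002], 0.59, [234.0, 325.0])]
scene tile_a [([0.548, 0.208, -0.004], 0.87, [334.0, 320.0]), ([0.554, 0.315, 0.005], 0.64, [355.0, 357.0]), ([0.258, 0.456, 0.006], 0.6, [493.0, 344.0]), ([0.502, -0.348, 0.0], 0.52, [252.0, 167.0])]
scene carton [([0.513, -0.093, 0.002], 0.62, [288.0, 226.0])]
scene counter [([0.504, -0.35, 
[... 542 characters left out ...]
], 0.65, [192.0, 234.0]), ([0.547, 0.207, -0.0], 0.56, [334.0, 320.0]), ([0.593, 0.262, 0.002], 0.52, [329.0, 347.0])]
scene disc [([0.592, 0.264, 0.002], 0.32, [330.0, 347.0])]
{'t': np.float64(1.2), 'qpos': array([-1.355,  0.181,  1.607,  0.   ,  1.354, -0.206]), 'joint_vel': array([ 0.001,  0.   ,  0.   , -0.001, -0.001, -0.   ]), 'joint_efforts': array([-2.0000e-03, -4.4486e+01, -3.5168e+01, -0.0000e+00,  1.0000e-03,
       -0.0000e+00]), 'eef_pos': array([ 0.235, -0.525,  0.231]), 'tcp_rot': array([-0.   ,  0.978,  0.209,  0.   ]), 'ft_force': array([-0.073, -0.596,  0.094]), 'torque': array([-0.067,  0.016, -0.06 ]), 'gripper_force': np.float64(0.0), 'gripper_width': np.float64(0.085)}
```

View pics/top0.png

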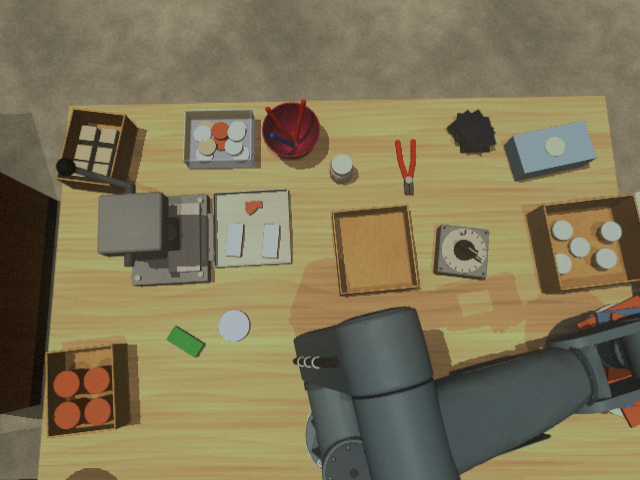

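View pics/scene0.png

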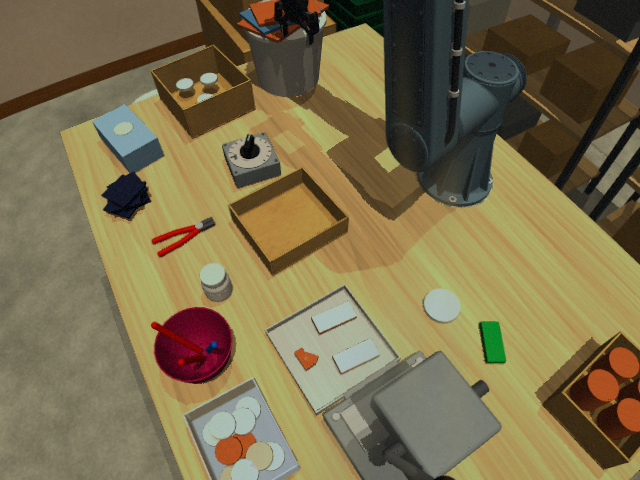

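The top picture shows three tile-shaped things: white at (235,240) and (271,240) in the tray, and green at (186,342). The two white ones are meant, because they lie in the press's tray. The only empty carton is at (375,250), next to the counter at (462,251). Next I measure orientations and confirm with one crop.

```bash
python3 - <<'E'
from h import *
for cam in("top","scene"):
    im,d=r.snapshot(cam)
    for n in("tile_a","carton","counter","knob_grip"):
        for m in r.masks_of(cam,n)[:4]:
            P,uv=pts(cam,d,m["pixels"])
            if len(P)<20: continue
            h=np.percentile(P[:,2],[5,50,97]); 
            Q=P
            if n=="tile_a": Q=P[abs(P[:,2]-.019)<.006]
            if n=="carton": Q=P[P[:,2]>.055]
            if n=="knob_grip": Q=P[(P[:,2]>.066)]
            if n=="counter": Q=P[(P[:,2]>.05)&(P[:,2]<.07)]
            if len(Q)<8: print(cam,n,"few",h);continue
            (c,s,a)=cv2.minAreaRect(Q[:,:2].astype(np.float32)*1000)
            print(cam,n,round(m["conf"],2),uv.mean(0).round(),len(Q),"z",h.round(3),"c",np.round(c,0),np.round(s,0),round(a,1))
    if cam=="top":
        a=cv2.resize(im[180:290,205:315],(550,550),interpolation=cv2.INTER_CUBIC)
        b=cv2.resize(im[215:290,425:500],(550,550),interpolation=cv2.INTER_CUBIC)
        save(np.vstack([np.hstack([a,b])])[::],"crop_raw.png")
        save(cv2.resize(np.hstack([a,b]),(800,400)),"crop.png")
    # bar top points
    c=r.get_calibration(cam); P,uv=pts(cam,d,np.ones((480,640),bool))
    k=(np.hypot(P[:,0]-.5,P[:,1]+.347)<.07)&(P[:,2]>.068)
    B=P[k&(P[:,2]>.095)]; print(cam,"bar",len(B),B.mean(0).round(4) if len(B) else 0, [x for x in cv2.minAreaRect(B[:,:2].astype(np.float32)*1000)] if len(B)>4 else 0)
    N=P[k&(np.hypot(P[:,0]-.5,P[:,1]+.347)>.034)]; print("nose/pin",N.round(3).tolist()[:25])
    print(np.round(c["xyz"],3))
E
```

```text
top tile_a 0.94 [185. 342.] 422 z [0.01  0.015 0.021] c [261. 450.] [100.  45.] 59.4
top tile_a 0.74 [271. 241.] 482 z [0.009 0.018 0.024] c [547. 207.] [ 45. 101.] 85.6
top carton 0.86 [374. 250.] 754 z [0.    0.006 0.07 ] c [510. -93.] [241. 221.] 4.2
top counter 0.82 [461. 252.] 2028 z [0.022 0.062 0.106] c [ 500. -347.] [142. 141.] 81.3
top knob_grip 0.71 [466. 251.] 389 z [0.065 0.076 0.11 ] c [ 492. -351.] [76. 59.] 24.0
top bar 153 [ 0.5001 -0.3452  0.1057] [(501.16845703125, -346.3485107421875), (57.596614837646484, 20.41197967529297), 53.34161376953125]
nose/pin [[0.556, -0.325, 0.07], [0.55, -0.34, 0.084], [0.55, -0.344, 0.081], [0.55, -0.347, 0.082], [0.549, -0.34, 0.076], [0.547, -0.34, 0.083], [0.547, -0.343, 0.083], [0.548, -0.347, 0.08], [0.547, -0.341, 0.071], [0.545, -0.341, 0.081], [0.544, -0.343, 0.084], [0.544, -0.341, 0.068], [0.544, -0.344, 0.07], [0.544, -0.358, 0.068], [0.544, -0.364, 0.069], [0.543, -0.381, 0.069], [0.538, -0.361, 0.069], [0.535, -0.383, 0.069], [0.528, -0.303, 0.069], [0.524, -0.32, 0.069], [0.523, -0.388, 0.068], [0.517, -0.399, 0.068], [0.
[... 644 characters left out ...]
.2899169921875), (58.149986267089844, 18.64487648010254), 52.39500427246094]
nose/pin [[0.466, -0.384, 0.076], [0.468, -0.379, 0.077], [0.47, -0.375, 0.077], [0.502, -0.401, 0.068], [0.472, -0.372, 0.076], [0.517, -0.404, 0.068], [0.525, -0.395, 0.068], [0.464, -0.357, 0.069], [0.461, -0.354, 0.069], [0.527, -0.381, 0.069], [0.462, -0.34, 0.069], [0.541, -0.38, 0.068], [0.535, -0.372, 0.068], [0.549, -0.375, 0.069], [0.551, -0.371, 0.068], [0.543, -0.367, 0.068], [0.55, -0.366, 0.068], [0.547, -0.344, 0.086], [0.545, -0.342, 0.086], [0.543, -0.34, 0.087], [0.467, -0.316, 0.068], [0.548, -0.343, 0.083], [0.546, -0.339, 0.086], [0.543, -0.34, 0.083], [0.549, -0.343, 0.079]]
[0.797 0.582 1.007]
```

View pics/crop.png

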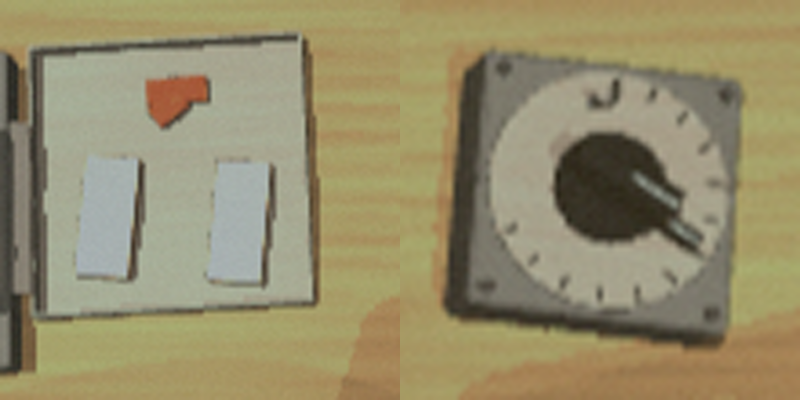

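The crop confirms two white whole tiles in the tray: tile_b on the left and tile_a on the right, with long axes about -4.4° from world x. The red offcut is above them. On the counter the knob's nose points to the lower right (world heading about -127°). The zero mark and pin are at the top (about -8°), so the knob must turn about 119° anticlockwise. The carton is centred at (0.510,-0.093) with yaw +4.2°.

```bash
cat > g.py <<'E'
import sys
from h import *
def go(x,y,z,hd,s=None):
    s=s or r.observe(); T=q(s["tcp_rot"]); h=np.radians(hd)
    G=R.from_matrix(np.array([[np.cos(h),np.sin(h),0],[np.sin(h),-np.cos(h),0],[0,0,-1]]))
    return (T.inv().apply(np.array([x,y,z])-s["eef_pos"])*100).round(2),(T.inv()*G).as_rotvec(degrees=True).round(1)
if __name__=="__main__":
    a=np.array(sys.argv[1:],float).reshape(-1,4)
    for b in a: print(b,*go(*b))
E
python3 g.py .39 -.16 .23 -4.4 .547 .207 .12 -4.4; python3 -c "from h import *;print(r.observe()['t'])"
```

```text
[ 0.39 -0.16  0.23 -4.4 ] [ 29.03 -26.94   0.13] [ 0.  -0.  28.6]
[ 0.547  0.207  0.12  -4.4  ] [ 58.38 -54.    11.13] [ 0.  -0.  28.6]
1.7
```

Emit:
{"fn": "carry_out", "kwargs": {"xyz": [[29,-27,0],[29,-27,0],[29,-27,0],[29,-27,0],[29,-27,0],[29,-27,0],[29,-27,0],[29,-27,0]], "rotation": [[0,0,28.6],[0,0,28.6],[0,0,28.6],[0,0,28.6],[0,0,28.6],[0,0,28.6],[0,0,28.6],[0,0,28.6]], "hand": 0.73}}

```text
t: 2.5
eef_pos: [0.3899, -0.1576, 0.2316]
tcp_rot: [0.0, 0.999, -0.039, 0.001]
ft_force: [0.7, 0.9, -0.2]
gripper_width: 0.0624
gripper_force: 0.0
```

```bash
python3 g.py .547 .207 .10 -4.4
```

```text
[ 0.547  0.207  0.1   -4.4  ] [ 12.82 -37.57  13.16] [ 0.  -0.1 -0. ]
```

Emit:
{"fn": "carry_out", "kwargs": {"xyz": [[12.8,-37.6,4],[12.8,-37.6,4],[12.8,-37.6,4],[12.8,-37.6,4],[12.8,-37.6,4],[12.8,-37.6,4],[12.8,-37.6,4],[12.8,-37.6,4]], "rotation": [[0,0,0],[0,0,0],[0,0,0],[0,0,0],[0,0,0],[0,0,0],[0,0,0],[0,0,0]]}}

```text
t: 3.3
eef_pos: [0.5467, 0.2077, 0.1912]
tcp_rot: [0.0, 0.999, -0.038, 0.0]
ft_force: [-0.0, 0.1, -0.2]
gripper_width: 0.0621
gripper_force: 0.0
```

Emit:
{"fn": "carry_out", "kwargs": {"xyz": [[0,0,5],[0,0,10],[0,0,12.5],[0,0,12.5],[0,0,12.5]], "rotation": [[0,0,0],[0,0,0],[0,0,0],[0,0,0],[0,0,0]]}}

```text
t: 3.8
eef_pos: [0.5465, 0.2054, 0.0668]
tcp_rot: [-0.0, 0.999, -0.039, -0.0]
ft_force: [-0.2, 0.2, 1.0]
gripper_width: 0.0626
gripper_force: 0.0
```

```bash
python3 - <<'E'
from h import *
from g import go
im,d=r.snapshot("scene"); p=proj("scene",[.547,.207,.02])[0].astype(int)
save(cv2.resize(im[p[1]-80:p[1]+80,p[0]-100:p[0]+100],(800,640))[:600],"pre.png")
s=r.observe();print(s["eef_pos"],go(.547,.207,.005,-4.4,s))
E
```

```text
[0.54762182 0.2055713  0.06811935] (array([-0.09, -0.13,  6.31]), array([-0. , -0.2, -0. ]))
```

View pics/pre.png

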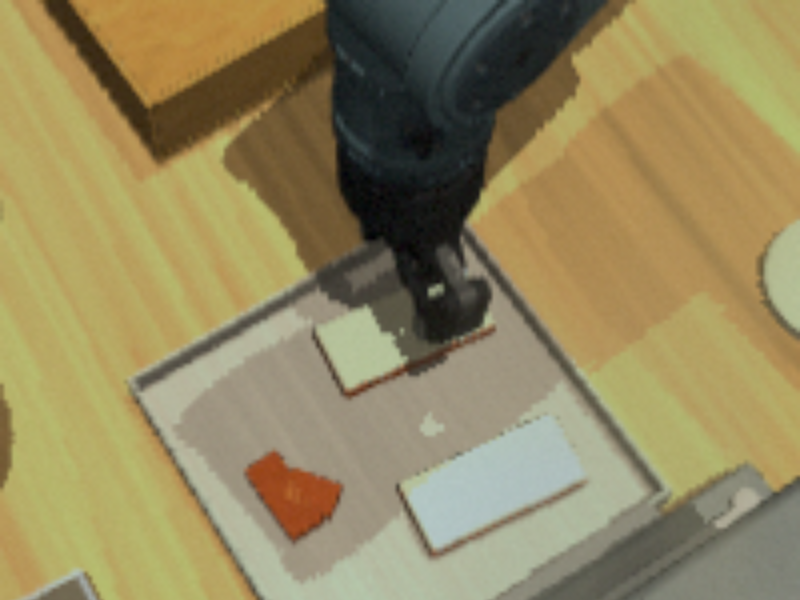

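The crop shows the gripper straddling tile_a (about (400,350)), with the tray wall clear of the fingers. I go down and close.

Emit:
{"fn": "carry_out", "kwargs": {"xyz": [[0,0,3],[0,0,5],[0,0,6],[0,0,6]], "rotation": [[0,0,0],[0,0,0],[0,0,0],[0,0,0]]}}

```text
t: 4.25
eef_pos: [0.5465, 0.2054, 0.0068]
tcp_rot: [-0.0, 0.999, -0.039, 0.0]
ft_force: [-0.8, 0.9, -0.2]
gripper_width: 0.0621
gripper_force: 0.0
```

Emit:
{"fn": "carry_out", "kwargs": {"xyz": [[0,0,0],[0,0,0],[0,0,0],[0,0,0],[0,0,0],[0,0,0]], "rotation": [[0,0,0],[0,0,0],[0,0,0],[0,0,0],[0,0,0],[0,0,0]], "hand": 0.3, "grip_force": 35}}

```text
t: 4.85
eef_pos: [0.5479, 0.2058, 0.0085]
tcp_rot: [-0.0, 0.999, -0.039, 0.002]
ft_force: [-1.5, -0.4, 7.1]
gripper_width: 0.0435
gripper_force: 36.9
```

Emit:
{"fn": "carry_out", "kwargs": {"xyz": [[0,0,-1],[0,0,-3],[0,0,-6],[0,0,-10],[0,0,-14],[0,0,-14]], "rotation": [[0,0,0],[0,0,0],[0,0,0],[0,0,0],[0,0,0],[0,0,0]]}}

```text
t: 5.45
eef_pos: [0.5503, 0.2062, 0.1538]
tcp_rot: [-0.001, 0.999, -0.039, 0.006]
ft_force: [0.8, -0.7, -0.9]
gripper_width: 0.0437
gripper_force: 36.2
```

```bash
python3 - <<'E'
from h import *
from g import go
s=r.observe();print(s["eef_pos"],s["ft_force"],s["gripper_width"])
c=np.array([.510,-.093]);a=np.radians(4.2);Y=np.array([-np.sin(a),np.cos(a)])
for o in(-.047,.047):
    p=c+o*Y; print(p,go(*p,.146,4.2,s))
im,d=r.snapshot("top"); P,uv=pts("top",d,np.ones((480,640),bool))
p=proj("scene",s["eef_pos"])[0].astype(int); im,d=r.snapshot("scene")
save(cv2.resize(im[max(p[1]-70,0):p[1]+70,p[0]-90:p[0]+90],(720,560)),"held.png")
E
```

```text
[0.5502555  0.20622463 0.15376738] [ 0.84387727 -0.66249705 -0.87997381] 0.04367554582421247
[ 0.5134422  -0.13987378] (array([-1.01, 34.79,  0.67]), array([-0.1, -0.7, -8.6]))
[ 0.5065578  -0.04612622] (array([-2.42, 25.5 ,  0.68]), array([-0.1, -0.7, -8.6]))
```

View pics/held.png

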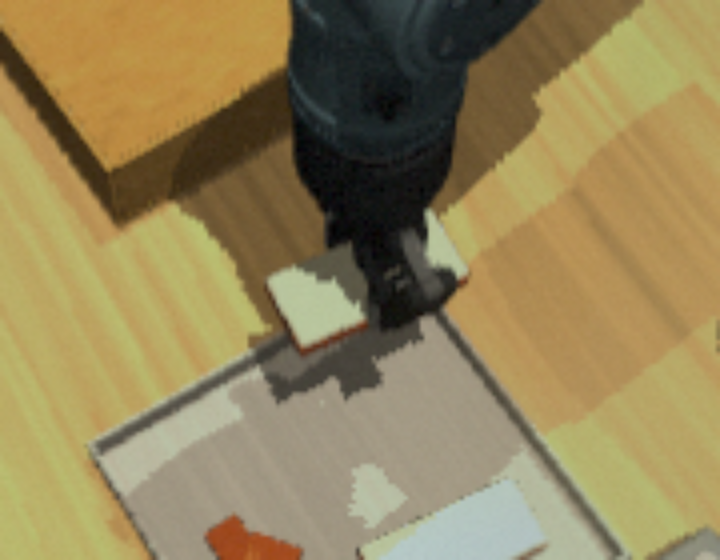

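The crop shows tile_a held level across its middle, above the tray. I carry it to the carton's -y half.

Emit:
{"fn": "carry_out", "kwargs": {"xyz": [[-1,34.8,0],[-1,34.8,0],[-1,34.8,0],[-1,34.8,0],[-1,34.8,0],[-1,34.8,0],[-1,34.8,0],[-1,34.8,0]], "rotation": [[0,0,-2],[0,0,-4],[0,0,-6],[0,0,-8.6],[0,0,-8.6],[0,0,-8.6],[0,0,-8.6],[0,0,-8.6]]}}

```text
t: 6.35
eef_pos: [0.5076, -0.1459, 0.1448]
tcp_rot: [0.0, 0.999, 0.033, -0.001]
ft_force: [-0.3, 1.0, -1.2]
gripper_width: 0.044
gripper_force: 36.5
```

Emit:
{"fn": "carry_out", "kwargs": {"xyz": [[0,0,4],[0,0,8],[0,0,10],[0,0,11],[0,0,11]], "rotation": [[0,0,0],[0,0,0],[0,0,0],[0,0,0],[0,0,0]]}}

```text
t: 6.85
eef_pos: [0.5075, -0.1394, 0.0341]
tcp_rot: [-0.001, 0.999, 0.037, -0.002]
ft_force: [-0.1, -0.4, -1.4]
gripper_width: 0.0441
gripper_force: 36.5
```

```bash
python3 g.py .5134 -.1399 .009 4.2; python3 -c "from h import *;s=r.observe();print(s['eef_pos'],s['ft_force'])"
```

```text
[ 0.5134 -0.1399  0.009   4.2   ] [0.59 0.1  2.51] [-0.2  0.2 -0. ]
[ 0.50750247 -0.13936773  0.03409639] [-0.05460341 -0.36226635 -1.416871  ]
```

Emit:
{"fn": "carry_out", "kwargs": {"xyz": [[0.4,0,1],[0.5,0,2],[0.5,0,2.5],[0.5,0,2.7],[0.5,0,2.7]], "rotation": [[0,0,0],[0,0,0],[0,0,0],[0,0,0],[0,0,0]]}}

```text
t: 7.35
eef_pos: [0.5146, -0.1404, 0.0104]
tcp_rot: [-0.0, 0.999, 0.036, 0.0]
ft_force: [-4.1, 2.4, 8.6]
gripper_width: 0.0439
gripper_force: 37.6
```

Emit:
{"fn": "carry_out", "kwargs": {"xyz": [[0,0,0.1],[0,0,0.1],[0,0,0.1]], "rotation": [[0,0,0],[0,0,0],[0,0,0]]}}

```text
t: 7.65
eef_pos: [0.5146, -0.1404, 0.0104]
tcp_rot: [0.0, 0.999, 0.037, 0.0]
ft_force: [-7.1, 4.1, 17.6]
gripper_width: 0.044
gripper_force: 38.6
```

In contact with the floor. I release (0.73 opening), wait, then lift.

Emit:
{"fn": "carry_out", "kwargs": {"xyz": [[0,0,0],[0,0,0],[0,0,0],[0,0,0],[0,0,0]], "rotation": [[0,0,0],[0,0,0],[0,0,0],[0,0,0],[0,0,0]], "hand": 0.73}}

```text
t: 8.15
eef_pos: [0.5145, -0.1402, 0.0083]
tcp_rot: [-0.0, 0.999, 0.036, 0.0]
ft_force: [1.5, 4.9, 3.2]
gripper_width: 0.0622
gripper_force: 0.0
```

Emit:
{"fn": "carry_out", "kwargs": {"xyz": [[0,0,-1],[0,0,-3],[0,0,-7],[0,0,-12],[0,0,-17],[0,0,-18],[0,0,-18]], "rotation": [[0,0,0],[0,0,0],[0,0,0],[0,0,0],[0,0,0],[0,0,0],[0,0,0]]}}

```text
t: 8.85
eef_pos: [0.5158, -0.1418, 0.1916]
tcp_rot: [0.002, 0.999, 0.036, 0.003]
ft_force: [-0.3, 0.4, -0.4]
gripper_width: 0.0622
gripper_force: 0.0
```

```bash
python3 g.py .553 .315 .19 -4.4
```

```text
[ 0.553  0.315  0.19  -4.4  ] [ 7.010e+00 -4.529e+01  1.000e-02] [ 0.2 -0.3  8.5]
```

Emit:
{"fn": "carry_out", "kwargs": {"xyz": [[0.8,-5,0],[1.5,-10,0],[2.4,-15,0],[3.1,-20,0],[4,-25,0],[4.6,-30,0],[5.4,-35,0],[6,-38,0]], "rotation": [[0,0,0],[0,0,2],[0,0,4],[0,0,6],[0,0,8.5],[0,0,8.5],[0,0,8.5],[0,0,8.5]]}}

```text
t: 9.65
eef_pos: [0.5448, 0.2455, 0.1856]
tcp_rot: [0.0, 0.999, -0.037, -0.002]
ft_force: [0.6, -0.7, -0.1]
gripper_width: 0.0625
gripper_force: 0.0
```

```bash
python3 g.py .553 .315 .07 -4.4
```

```text
[ 0.553  0.315  0.07  -4.4  ] [ 0.34 -7.01 11.56] [0.1 0.2 0.2]
```

Emit:
{"fn": "carry_out", "kwargs": {"xyz": [[0.3,-4,0],[0.3,-6.8,3],[0.3,-6.8,7],[0.3,-6.8,11],[0.3,-6.8,12],[0.3,-6.8,12],[0.3,-6.8,12]], "rotation": [[0,0,0],[0,0,0],[0,0,0],[0,0,0],[0,0,0],[0,0,0],[0,0,0]]}}

```text
t: 10.35
eef_pos: [0.5555, 0.3104, 0.0693]
tcp_rot: [-0.0, 0.999, -0.038, 0.001]
ft_force: [1.1, 0.6, 0.2]
gripper_width: 0.0622
gripper_force: 0.0
```

```bash
python3 g.py .553 .315 .006 -4.4;python3 -c "
from h import *
im,d=r.snapshot('top'); s=r.observe();print(s['eef_pos'])
for m in r.masks_of('top','tile_a')[:4]:
    P,uv=pts('top',d,m['pixels']);print(m['conf'],P.mean(0).round(3),cv2.minAreaRect(P[:,:2].astype(np.float32)*1000))
for c in ('top','scene'):
    if c=='scene': r.snapshot(c)
    print([(np.round(x['xyz'],3),x['conf']) for x in r.tip_of(c,'tile_a')])
"
```

```text
[ 0.553  0.315  0.006 -4.4  ] [-0.29 -0.44  6.33] [-0.  -0.1  0. ]
[0.55617605 0.31070793 0.07031081]
0.89 [0.267 0.464 0.018] ((257.1567077636719, 390.60784912109375), (221.162353515625, 68.45658874511719), 82.80192565917969)
0.85 [ 0.513 -0.146  0.021] ((514.6334228515625, -146.88555908203125), (100.04869079589844, 46.18648910522461), 4.933818340301514)
[(array([0.264, 0.455, 0.001]), 0.88), (array([ 0.515, -0.144,  0.004]), 0.79), (array([ 0.753, -0.209, -0.002]), 0.2)]
[(array([0.552, 0.312, 0.005]), 0.78), (array([0.26 , 0.451, 0.004]), 0.66), (array([ 0.515, -0.147,  0.   ]), 0.58)]
```

Emit:
{"fn": "carry_out", "kwargs": {"xyz": [[-0.2,-0.3,2],[-0.2,-0.3,5],[-0.2,-0.3,6.3],[-0.2,-0.3,6.3]], "rotation": [[0,0,0],[0,0,0],[0,0,0],[0,0,0]]}}

```text
t: 11.0
eef_pos: [0.5512, 0.313, 0.0035]
tcp_rot: [0.001, 0.999, -0.038, -0.002]
ft_force: [-0.6, -0.4, -0.3]
gripper_width: 0.0621
gripper_force: 0.0
```

Emit:
{"fn": "carry_out", "kwargs": {"xyz": [[0,0,0],[0,0,0],[0,0,0],[0,0,0],[0,0,0],[0,0,0]], "rotation": [[0,0,0],[0,0,0],[0,0,0],[0,0,0],[0,0,0],[0,0,0]], "hand": 0.3, "grip_force": 35}}

```text
t: 11.6
eef_pos: [0.554, 0.3141, 0.0068]
tcp_rot: [-0.0, 0.999, -0.038, 0.001]
ft_force: [-0.2, -0.1, 6.2]
gripper_width: 0.0438
gripper_force: 37.4
```

Emit:
{"fn": "carry_out", "kwargs": {"xyz": [[0,0,-1],[0,0,-3],[0,0,-6],[0,0,-10],[0,0,-14],[0,0,-14]], "rotation": [[0,0,0],[0,0,0],[0,0,0],[0,0,0],[0,0,0],[0,0,0]]}}

```text
t: 12.2
eef_pos: [0.5566, 0.3152, 0.1529]
tcp_rot: [-0.002, 0.999, -0.038, 0.005]
ft_force: [1.2, -0.4, -0.7]
gripper_width: 0.0443
gripper_force: 36.6
```

```bash
python3 g.py .5066 -.046 .146 4.2
```

```text
[ 0.5066 -0.046   0.146   4.2   ] [-2.28 36.39  0.49] [-0.2 -0.6 -8.5]
```

Emit:
{"fn": "carry_out", "kwargs": {"xyz": [[-0.3,4.8,0],[-0.6,9.8,0],[-0.9,14.7,0],[-1.2,19.6,0],[-1.5,24.5,0],[-1.8,29.4,0],[-2,34.3,0],[-2,36.4,0]], "rotation": [[0,0,0],[0,0,-2],[0,0,-4],[0,0,-6],[0,0,-8.5],[0,0,-8.5],[0,0,-8.5],[0,0,-8.5]]}}

```text
t: 13.0
eef_pos: [0.5041, -0.0512, 0.1448]
tcp_rot: [0.0, 0.999, 0.035, -0.001]
ft_force: [0.5, 0.1, -1.8]
gripper_width: 0.0438
gripper_force: 36.8
```

Emit:
{"fn": "carry_out", "kwargs": {"xyz": [[0,0,0],[0,0,4],[0,0,8],[0,0,10],[0,0,11],[0,0,11]], "rotation": [[0,0,0],[0,0,0],[0,0,0],[0,0,0],[0,0,0],[0,0,0]]}}

```text
t: 13.6
eef_pos: [0.5042, -0.0466, 0.0339]
tcp_rot: [-0.001, 0.999, 0.037, -0.002]
ft_force: [0.3, 0.3, -1.1]
gripper_width: 0.0442
gripper_force: 36.8
```

```bash
python3 g.py .5066 -.046 .009 4.2
```

```text
[ 0.5066 -0.046   0.009   4.2   ] [ 0.25 -0.04  2.49] [-0.1  0.2  0. ]
```

Emit:
{"fn": "carry_out", "kwargs": {"xyz": [[0.2,0,1],[0.2,0,2],[0.2,0,2.4],[0.2,0,2.6],[0.2,0,2.6]], "rotation": [[0,0,0],[0,0,0],[0,0,0],[0,0,0],[0,0,0]]}}

```text
t: 14.1
eef_pos: [0.5083, -0.0484, 0.0097]
tcp_rot: [0.001, 0.999, 0.036, 0.001]
ft_force: [0.3, -3.1, -1.2]
gripper_width: 0.044
gripper_force: 38.3
```

Emit:
{"fn": "carry_out", "kwargs": {"xyz": [[0,0,0.1],[0,0,0.15],[0,0,0.15]], "rotation": [[0,0,0],[0,0,0],[0,0,0]]}}

```text
t: 14.4
eef_pos: [0.5084, -0.0484, 0.0088]
tcp_rot: [0.001, 0.999, 0.036, 0.001]
ft_force: [-0.8, -5.9, 4.6]
gripper_width: 0.0439
gripper_force: 39.0
```

Touching. I release, wait, rise, then look.

Emit:
{"fn": "carry_out", "kwargs": {"xyz": [[0,0,0],[0,0,0],[0,0,0],[0,0,0],[0,0,0]], "rotation": [[0,0,0],[0,0,0],[0,0,0],[0,0,0],[0,0,0]], "hand": 0.73}}

```text
t: 14.9
eef_pos: [0.5079, -0.0481, 0.0083]
tcp_rot: [0.0, 0.999, 0.036, 0.001]
ft_force: [-0.3, -5.6, 2.3]
gripper_width: 0.0623
gripper_force: 0.0
```

Emit:
{"fn": "carry_out", "kwargs": {"xyz": [[0,0,-1],[0,0,-3],[0,0,-7],[0,0,-12],[0,0,-17],[0,0,-18],[0,0,-18]], "rotation": [[0,0,0],[0,0,0],[0,0,0],[0,0,0],[0,0,0],[0,0,0],[0,0,0]]}}

```text
t: 15.6
eef_pos: [0.5088, -0.0474, 0.1906]
tcp_rot: [0.001, 0.999, 0.037, 0.003]
ft_force: [1.1, 0.7, -0.2]
gripper_width: 0.0628
gripper_force: 0.0
```

```bash
python3 g.py .500 -.346 .18 53
```

```text
[ 0.5   -0.346  0.18  53.   ] [-3.07 29.71  1.08] [  0.2  -0.2 -48.8]
```

Emit:
{"fn": "carry_out", "kwargs": {"xyz": [[-0.5,4.5,0],[-1,9,0],[-1.5,13.5,0],[-2,18,0],[-2.5,23,0],[-3,27,0],[-3,29.7,0],[-3,29.7,0]], "rotation": [[0,0,-8],[0,0,-16],[0,0,-24],[0,0,-32],[0,0,-40],[0,0,-48.8],[0,0,-48.8],[0,0,-48.8]], "hand": 0.5}}

```text
t: 16.4
eef_pos: [0.4975, -0.3484, 0.1848]
tcp_rot: [-0.002, 0.896, 0.444, -0.001]
ft_force: [-0.3, -0.3, -0.0]
gripper_width: 0.0426
gripper_force: 0.0
```

```bash
python3 g.py .500 -.346 .077 53;python3 -c "
from h import *
im,d=r.snapshot('scene');save(im,'s2.png'); s=r.observe();print(s['eef_pos'],s['qpos'])
r.snapshot('top')
for c in ('top','scene'):
    print([(np.round(x['xyz'],3),x['conf']) for n in ('tile_a','carton','offcut') for x in r.tip_of(c,n)])
"
```

```text
[ 0.5   -0.346  0.077 53.   ] [ 0.33  0.09 10.78] [-0.2 -0.  -0.2]
[ 0.49770069 -0.34622799  0.18480412] [-8.03570343e-01  2.95505209e-01  1.56497887e+00  4.35530859e-04
  1.28596960e+00 -1.54646412e-01]
[(array([ 0.259,  0.455, -0.001]), 0.75), (array([ 0.509, -0.041,  0.006]), 0.6), (array([ 0.517, -0.136,  0.005]), 0.58), (array([0.59 , 0.271, 0.004]), 0.31), (array([ 0.509, -0.093,  0.005]), 0.77), (array([0.659, 0.256, 0.005]), 0.68)]
[(array([0.258, 0.454, 0.003]), 0.82), (array([ 0.515, -0.136,  0.002]), 0.71), (array([ 0.506, -0.044,  0.01 ]), 0.64), (array([ 0.511, -0.086, -0.   ]), 0.58), (array([0.587, 0.262, 0.005]), 0.57), (array([0.661, 0.26 , 0.002]), 0.63)]
```

View pics/s2.png

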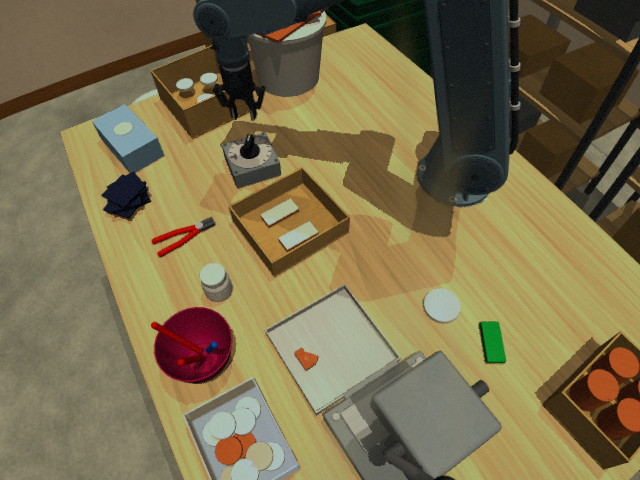

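Both tiles lie flat in the carton, at (280,212) and (298,236). The offcut is still in the tray at (306,358), and the gripper is above the knob. I lower it onto the bar.

Emit:
{"fn": "carry_out", "kwargs": {"xyz": [[0.2,0,3],[0.2,0,6],[0.2,0,8],[0.2,0,10],[0.2,0,10.5],[0.2,0,10.5]], "rotation": [[0,0,0],[0,0,0],[0,0,0],[0,0,0],[0,0,0],[0,0,0]]}}

```text
t: 17.4
eef_pos: [0.5001, -0.3436, 0.0823]
tcp_rot: [-0.001, 0.895, 0.446, -0.0]
ft_force: [0.2, -0.1, 0.4]
gripper_width: 0.0425
gripper_force: 0.0
```

```bash
python3 g.py .500 -.346 .079 53; python3 -c "from h import *;s=r.observe();print(s['eef_pos'],s['ft_force'])"
```

```text
[ 0.5   -0.346  0.079 53.   ] [-0.19  0.14  0.33] [-0.1 -0.   0. ]
[ 0.50005962 -0.34362667  0.08230041] [ 0.24698204 -0.12642239  0.41863995]
```

Emit:
{"fn": "carry_out", "kwargs": {"xyz": [[-0.1,0.1,0.2],[-0.1,0.1,0.2],[-0.1,0.1,0.2],[-0.1,0.1,0.2],[-0.1,0.1,0.2],[-0.1,0.1,0.2]], "rotation": [[0,0,0],[0,0,0],[0,0,0],[0,0,0],[0,0,0],[0,0,0]], "hand": 0.1, "grip_force": 30}}

```text
t: 18.0
eef_pos: [0.5007, -0.3462, 0.0822]
tcp_rot: [0.001, 0.895, 0.446, 0.0]
ft_force: [-2.7, 2.4, 6.7]
gripper_width: 0.0172
gripper_force: 31.8
```

Emit:
{"fn": "carry_out", "kwargs": {"xyz": [[0,0,0],[0,0,0],[0,0,0],[0,0,0],[0,0,0],[0,0,0],[0,0,0],[0,0,0]], "rotation": [[0,0,-7],[0,0,-14],[0,0,-21],[0,0,-28],[0,0,-35],[0,0,-42],[0,0,-49],[0,0,-55]]}}

```text
t: 18.8
eef_pos: [0.5001, -0.346, 0.0821]
tcp_rot: [-0.0, 0.586, 0.81, -0.0]
ft_force: [-6.6, 1.9, 8.5]
gripper_width: 0.0175
gripper_force: 32.1
```

Emit:
{"fn": "carry_out", "kwargs": {"xyz": [[0,0,0],[0,0,0],[0,0,0],[0,0,0],[0,0,0],[0,0,0],[0,0,0],[0,0,0]], "rotation": [[0,0,-7],[0,0,-14],[0,0,-21],[0,0,-28],[0,0,-35],[0,0,-42],[0,0,-49],[0,0,-55]]}}

```text
t: 19.6
eef_pos: [0.4996, -0.3464, 0.0821]
tcp_rot: [-0.001, 0.146, 0.989, -0.0]
ft_force: [-8.1, 1.1, 8.3]
gripper_width: 0.0173
gripper_force: 32.1
```

```bash
python3 -c "
from h import *
s=r.observe();print(s['eef_pos'],s['ft_force'],s['torque'],s['gripper_width'],np.degrees(2*np.arctan2(s['tcp_rot'][2],s['tcp_rot'][1])),s['qpos'][5])"
```

```text
[ 0.49960891 -0.34638711  0.08214718] [-8.0910474   1.13847976  8.25570732] [ 0.36129025  1.27695835 -0.00561587] 0.017283830373652415 163.22964653795407 -2.0777062492444816
```

Emit:
{"fn": "carry_out", "kwargs": {"xyz": [[0,0,0],[0,0,0],[0,0,0],[0,0,0],[0,0,0]], "rotation": [[0,0,-2],[0,0,-4],[0,0,-6],[0,0,-7],[0,0,-7]]}}

```text
t: 20.1
eef_pos: [0.4996, -0.3464, 0.0822]
tcp_rot: [-0.001, 0.087, 0.996, -0.0]
ft_force: [-7.4, 0.1, 9.0]
gripper_width: 0.0172
gripper_force: 32.1
```

```bash
cat > m.py <<'E'
from h import *
s=r.observe();print(s['ft_force'].round(2),s['torque'].round(3),s['gripper_width'].round(4),np.degrees(2*np.arctan2(s['tcp_rot'][2],s['tcp_rot'][1])),s['qpos'][5],s['joint_efforts'].round(2))
E
python3 m.py
```

```text
Traceback (most recent call last):
  File "m.py", line 2, in <module>
    s=r.observe();print(s['ft_force'].round(2),s['torque'].round(3),s['gripper_width'].round(4),np.degrees(2*np.arctan2(s['tcp_rot'][2],s['tcp_rot'][1])),s['qpos'][5],s['joint_efforts'].round(2))
                                                                    ^^^^^^^^^^^^^^^^^^^^^^^^
AttributeError: 'float' object has no attribute 'round'
```

Emit:
{"fn": "carry_out", "kwargs": {"xyz": [[0,0,0],[0,0,0],[0,0,0],[0,0,0]], "rotation": [[0,0,-1],[0,0,-2],[0,0,-3],[0,0,-3]]}}

```text
t: 20.5
eef_pos: [0.4996, -0.3465, 0.0822]
tcp_rot: [-0.001, 0.062, 0.998, -0.0]
ft_force: [-7.3, 0.8, 8.8]
gripper_width: 0.0174
gripper_force: 34.4
```

```bash
python3 m.py
```

```text
Traceback (most recent call last):
  File "m.py", line 2, in <module>
    s=r.observe();print(s['ft_force'].round(2),s['torque'].round(3),s['gripper_width'].round(4),np.degrees(2*np.arctan2(s['tcp_rot'][2],s['tcp_rot'][1])),s['qpos'][5],s['joint_efforts'].round(2))
                                                                    ^^^^^^^^^^^^^^^^^^^^^^^^
AttributeError: 'float' object has no attribute 'round'
```

```bash
sed -i "s/s\['gripper_width'\].round(4)/s['gripper_width'],s['gripper_force']/" m.py; python3 m.py
```

```text
[-7.27  0.84  8.76] [ 0.319  1.335 -0.822] 0.017359077339400952 34.35509204864502 172.8759460076202 -2.246610886916426 [  3.11 -47.88 -30.75   0.87  -2.06  -1.03]
```

Emit:
{"fn": "carry_out", "kwargs": {"xyz": [[0,0,0],[0,0,0],[0,0,0],[0,0,0]], "rotation": [[0,0,-1],[0,0,-2],[0,0,-2],[0,0,-2]]}}

```text
t: 20.9
eef_pos: [0.4997, -0.3466, 0.0822]
tcp_rot: [-0.0, 0.046, 0.999, -0.0]
ft_force: [-7.8, 1.5, 9.7]
gripper_width: 0.0174
gripper_force: 50.0
```

```bash
python3 m.py
```

```text
[-7.83  1.47  9.72] [ 0.306  1.231 -1.487] 0.01743397699704422 49.95715758064762 174.76507163541189 -2.2800190449223643 [  3.43 -47.8  -30.6    0.52  -1.95  -1.46]
```

Torque has risen to 1.5 N m, so the knob is firmly at the stop. I release and rise.

Emit:
{"fn": "carry_out", "kwargs": {"xyz": [[0,0,0],[0,0,0],[0,0,0],[0,0,0],[0,0,0]], "rotation": [[0,0,1],[0,0,1],[0,0,1],[0,0,1],[0,0,1]], "hand": 0.5}}

```text
t: 21.4
eef_pos: [0.5006, -0.3457, 0.0807]
tcp_rot: [-0.0, 0.052, 0.999, 0.0]
ft_force: [-0.3, -0.2, 0.2]
gripper_width: 0.0428
gripper_force: 0.0
```

Emit:
{"fn": "carry_out", "kwargs": {"xyz": [[0,0,-1],[0,0,-4],[0,0,-8],[0,0,-12],[-4,0,-14],[-9,0,-14],[-14,0,-14],[-14,0,-14]], "rotation": [[0,0,0],[0,0,0],[0,0,0],[0,0,0],[0,0,0],[0,0,0],[0,0,0],[0,0,0]]}}

```text
t: 22.2
eef_pos: [0.6439, -0.3597, 0.218]
tcp_rot: [-0.0, 0.051, 0.999, 0.001]
ft_force: [-1.5, 0.8, -0.1]
gripper_width: 0.0428
gripper_force: 0.0
```

```bash
python3 - <<'E'
from h import *
s=r.observe();print(s["eef_pos"],s["ft_force"])
im,d=r.snapshot("scene"); 
a=im[120:200,205:325];b=im[165:275,220:360]
save(np.hstack([cv2.resize(a,(400,267)),cv2.resize(b,(340,267))]),"end.png")
P,uv=pts("scene",d,np.ones((480,640),bool))
k=np.hypot(P[:,0]-.5,P[:,1]+.346)<.07
B=P[k&(P[:,2]>.095)]; print("bar",len(B),cv2.minAreaRect(B[:,:2].astype(np.float32)*1000))
T=P[(abs(P[:,0]-.51)<.09)&(abs(P[:,1]+.093)<.09)&(P[:,2]>.015)&(P[:,2]<.05)]; print("tiles z",len(T),np.percentile(T[:,2],[5,50,95]))
r.snapshot("top")
for n in("tile_a","carton","offcut","nippers","glue_pot","disc"): print(n,[(c,np.round(x["xyz"],3).tolist()) for c in("top","scene") for x in r.tip_of(c,n)[:3]])
E
```

```text
[ 0.64390171 -0.35974611  0.21803663] [-1.47022795  0.83386718 -0.11167213]
bar 152 ((498.80169677734375, -345.7464294433594), (25.070100784301758, 58.227882385253906), 81.1683349609375)
tiles z 1060 [0.01727149 0.02156125 0.02504276]
tile_a [('top', [0.26, 0.451, -0.002]), ('top', [0.511, -0.041, 0.006]), ('top', [0.514, -0.136, 0.005]), ('scene', [0.257, 0.451, 0.002]), ('scene', [0.505, -0.044, 0.007]), ('scene', [0.516, -0.136, 0.002])]
carton [('top', [0.506, -0.089, 0.004]), ('scene', [0.508, -0.087, 0.002])]
offcut [('top', [0.662, 0.259, 0.003]), ('scene', [0.66, 0.258, 0.001])]
nippers [('top', [0.753, -0.21, 0.001]), ('top', [0.514, -0.135, 0.006]), ('scene', [0.75, -0.21, -0.0])]
glue_pot [('top', [0.75, -0.01, 0.001]), ('scene', [0.753, -0.006, -0.001])]
disc [('top', [0.304, 0.313, 0.006]), ('scene', [0.301, 0.314, 0.0])]
```

View pics/end.png

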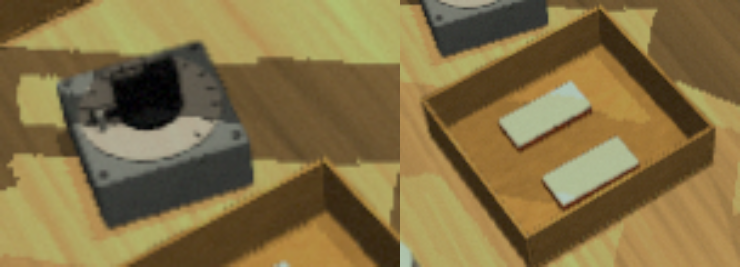

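The crop shows the nose next to the pin (about (100,110)), with the bar measured at -8.8°, which matches the zero mark. Both tiles lie flat in the upright carton, at (545,115) and (590,170). The bystanders have not moved.

```bash
python3 -c "from cell import r;print(r.close_job())"
```

```text
the job is handed in; nothing more can be done
None
```

Job handed in at about 22 s of the 72 s limit: both tiles lie flat in the carton, the pointer is released at its zero stop, and the offcut, nippers, glue pot and disc are where they started; the verdict itself was not shown.

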